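# Hang the lamp shade at the blower and hold its dead-man paddle

## Task

Without tipping it over, hang the half-shell lamp shade by its wire bail on the hook of the drying stand and let go of it, so that it hangs free in front of the orange blower. Then press the blower's spring-loaded black paddle about half way down, until its pointer stands in the green band of the scale, and keep it there: finish while still holding the paddle in the green. Leave the other things on the bench where they are.

Things in the scene. Friction and masses are not known exactly. Their poses are not given: they have to be found in the camera images.
- shade: loose lamp shade, 0.16 to 0.27 kg: upside-down brown shell bowl (104 mm across, 41 mm high, standing on its rim) with a rigid upright brass wire bail on top. Origin: centre of the rim plane, on the bench at the start; z up. The bail is a loop of 6 mm wire in the y-z plane, 64 mm wide; its level top bar is 105 mm above the origin; the opening under it is 58 mm wide, 59 mm high
- bail_bar (a point): middle of the bail's level top bar (105 mm above the shade's origin), axes as the shade's: the bar runs along y, x goes through the loop
- grip_block (a point): centre of the pale wooden grip block on top of the bail, 23 mm above bail_bar; 20 mm along x, 16 mm along y, 40 mm tall. Pinch it from above across its y faces; fingers then clear the hook. Axes as the shade's
- stand: fixed drying stand: grey foot, steel post whose top bends into a level arm and hook pointing along the stand's -x (roughly to the robot), orange blower low on the post. Origin on the bench straight under the hook's seat; x points from hook to post (post at x = 115 mm, blower front at 85 mm). Its highest point is 183 mm up
- hook_seat (a point): where the centre of the bail's bar rests when hung, 170 mm above the bench; axes as the stand's. The 8 mm hook bar rises in front to its tip (28 mm to -x, end 32 mm, top 13 mm above this point) and behind to the arm (top 9 mm above). Seat flat for 24 mm along x. Bring the bail's bar from the front (-x), level across the hook, over the tip, then down
- control: fixed control box: dark base plate 150x85 mm, grey box, a paddle hinged at its back and an upright white strip (24 mm wide, 116 mm high, at y = 46 mm, facing -x) with yellow over green over red bands. Origin on the bench under the paddle's pad; x points from the pad to the hinge (105 mm away, 75 mm above the bench)
- paddle (a joint): angle of the spring-loaded paddle: 0 released (up), 0.45 rad fully down. The pointer is in the green band from 0.15 to 0.30 rad. The spring pushes it back up as soon as it is let go; at the pad it takes about 3.5 N to start it, 6.5 N at mid-travel, 9.5 N at the end.
- paddle_top (a point): centre of the top of the black pad (40x44 mm) at the paddle's front end; 107 mm above the bench when released, about 83 mm at 0.225 rad, 60 mm fully down; y along the hinge axis, x along the paddle towards the hinge (the pad slopes down to the hinge by 0.25 rad when released)
- tape_roll: roll of cream tape lying flat, 90 mm across, 20 mm high, left of the work; loose bystander, leave it alone. Origin: centre of its underside
- sanding_block: tan sanding block lying flat, 90x104x26 mm, left of the work; loose bystander, leave it alone. Origin: centre of its underside
- varnish_tin: brown open tin, 77 mm across, 68 mm high, at the back; loose bystander, leave it alone. Origin: centre of its underside
- cup_white: small white cup, 72 mm across, 52 mm high, at the back; loose bystander, leave it alone. Origin: centre of its underside
- thread_spool: wooden thread spool standing up, 38 mm across, 42 mm high, at the back; loose bystander, leave it alone. Origin: centre of its underside

How it is judged:
On the way, in this order (a step that is already met when the one before it is completed fails the run):
1. the shade hangs by its bail on the hook, let go (x of bail_bar in the frame of hook_seat between -0.022 and 0.022 m and y of bail_bar in the frame of hook_seat between -0.03 and 0.03 m and z of bail_bar in the frame of hook_seat between -0.01 and 0.012 m and height (world z) of shade above 0.04 m and angle between shade's own z axis and vertical below 0.4 rad and contact force between shade and stand above 0.4 N and contact force between shade and the arm below 0.1 N and contact force between shade and the fingers below 0.1 N), for 0.4 s.
2. the paddle is held in the green band (value of joint paddle between 0.14 and 0.31 rad and velocity of joint paddle between -0.1 and 0.1 rad/s and contact force between any of the fingers, the arm and control above 1 N), for 1 s.
At the end, for the whole second after the job is handed in: Bail bar on the hook seat (within 22 mm along, 30 mm across the hook, -10 to +12 mm in height), shade borne by the stand, upright within 0.4 rad, over 40 mm above the bench, untouched by the robot, which presses the paddle with over 1 N, still, at 0.14 to 0.31 rad (all of step 1 and all of step 2); the arm keeps its last pose, push and grip.
It fails at once if the shade is tipped over (angle between shade's own z axis and vertical above 1 rad).
It fails at once if one of the five loose bystanders is moved by more than 30 mm (distance of any of tape_roll, sanding_block, varnish_tin, cup_white, thread_spool from where it was at the start of the episode above 0.03 m).
It also fails if it takes over 50 s, if anything falls off the work surface, if the arm or the gripper's body presses on something with over 40 N, if the wrist force passes 120 N, or if a joint passes its speed limit or range.

## Robot

A 7-joint arm with a two-finger parallel gripper is mounted at the origin on a cart in front of the work surface, level with it; the furniture and walls round the work are solid. World frame = base frame: x ahead of the robot, y to its left, z up, the work surface at z = 0. Lengths are in m, angles in rad, forces in N, time in s.
With the tool pointing down it reaches from about 0.35 to 0.9 m from the base axis. Payload 7.2 kg.
Tool frame: the origin (TCP) lies at the centre of the arm's flange, where the gripper is bolted on; the fingertips stand 173 mm ahead of it and the grasp point (between the pads) lies 155 mm ahead of it (r.grip_depth is the distance from the TCP to the grasp point, in m); z points along the fingers, y is the line along which they close (so a half turn about z gives the same grasp; the last joint's range is limited). The gripper opens to 85 mm and grips with 20 to 120 N. Pads are 22 mm wide; open, the fingers measure 114 mm over their backs; the gripper's body (76 mm by 85 mm) begins 54 mm behind the grasp point. The pads swing forward as they close: fully open they stand 13 mm farther back than shut.
Start: joints at [-1.22, 0.411, -0.013, 1.596, 0.006, 1.134, -0.082], TCP at [0.254, 0.571, 0.405] pointing down, gripper open.
Joint ranges: [-2.95, 2.95], [-0.29, 1.99], [-1.47, 1.44], [0.14, 2.54], [-1.03, 4.17], [0.13, 1.85], [-2.86, 2.86]. Speed limits (rad/s): [2.39, 2.39, 3.01, 3.01, 3.14, 3.14, 3.14].

## Interface

Orientations are given as a rotation vector (axis times angle).
In Python, from station import monitor, viewer, finish_job, r gives the robot as it stands. The module is installed in compiled form; this text tells all that it offers.
- The arm moves only by the shell command python3 -m inch 'ROWS'. ROWS is a JSON object whose one key "increments" holds a list of rows, each a list of 7 numbers: the shift along the tool's x, y, z in m, then the turn, a rotation vector about the tool's x, y, z in rad, then the opening, from 0 (shut) to 1 (fully open). A call has 1 to 5 rows; each row is the pose to reach, as a shift and turn from the pose commanded when the call began, along the tool's axes at that moment; what a row does not reach only later rows make up. A row lasts 1/10 s, in which the tool goes at most 50 mm and 8.59 degrees, less where a joint would pass 70% of its speed; a pose out of reach is approached as far as the arm can. A call with a gripper value outside its range is refused whole. The fingers move at their own pace and stop on an object; the grip force is fixed at half the most. Time passes only in rows, so rows that repeat a pose let the fingers close. It gives the time, the measured TCP pose, the force, the opening and the grip force at its end, in the units of the state.
- monitor.get_obs(): the state, without advancing time (a new reading comes with each control period).
- viewer.read_camera(name): name is "scene" or "top"; returns (picture, depth): 480x640x3 uint8, red, green, blue; 480x640 float32, m along the optical axis (not along the pixel's ray), 0 where there is no reading.
- viewer.camera_info(name): a dict with "vertical_fov" (degrees; the focal length in pixels is half the picture's height over the tangent of half this angle, whatever the lens; pixels are square), "cx", "cy" (the principal point, pixels), "xyz" and "rotation" of the camera in the world. Camera axes: x right, y down, z forward; pixel columns grow to the right and rows downward; lengths in m; the calibration is good to about 2 mm. A picture is of the moment at which its call begins. camera_info takes no time and is no camera call.
- finish_job(): hands the job in; it is judged then, once.
Trained networks look in the newest picture that a camera, given by its name, has taken for a name from the list of things; names that differ only in an ending like _2 or _b are one class to them, and where a whole thing is asked for, a point or a joint stands for the part that bears it (a point fixed in the world has none). Each returns a list of dicts, best first, with "score" (0 to 1); they miss things now and then, are a little off and sometimes report something else, mostly with a low value. They report only what shows in the picture. A call takes as long as a camera call.
- viewer.trace(thing, camera): "pixels" (480x640 bool, what is visible of it) and "rect" ([left, top, right, bottom] in pixels, round what is visible of it).
- viewer.mark_of(thing, camera): "position" ([column, row] in pixels: a listed point, or the origin of a listed thing).
The state is a dict: "clock": time; "joint_positions": joint angles; "joint_vel": joint speeds; "joint_efforts": joint torques, N m; "ee_pos": TCP position; "ee_rot": TCP orientation; "contact_force": force on the tool from outside, world axes, zero at the start; "ft_torque": the same for the moment, N m; "finger_gap": finger opening in m; "grip_force": force on a finger pad.
Only numpy, scipy, OpenCV 4.12 (cv2) and the standard library are available. Lean on these libraries where they do the work, as an engineer would, in place of code of your own. Each camera call takes 0.05 s, during which the arm holds its last target. There are 200 camera calls.

## Working session

There is one attempt and no reset: what is moved stays moved. The work goes in short steps, Python scripts to look and compute and a shell command to move; the robot and the scene stay as the last step left them, time stands still between calls to the robot, and variables do not carry over. Pictures are saved under pics/ and viewed, at most 10 in all, crops included, and the job is handed in when it is done.

```bash
mkdir -p pics
cat > h.py <<'E'
import numpy as np, cv2
from scipy.spatial.transform import Rotation as R
from station import monitor, viewer, finish_job, r
def rot(c):
    q=np.array(c["rotation"],float)
    return q if q.shape==(3,3) else (R.from_rotvec(q) if q.size==3 else R.from_quat(q)).as_matrix()
def cloud(cam,depth):
    c=viewer.camera_info(cam); f=240/np.tan(np.radians(c["vertical_fov"])/2)
    v,u=np.mgrid[:480,:640]
    P=np.stack([(u-c["cx"])/f*depth,(v-c["cy"])/f*depth,depth],-1)
    return P@rot(c).T+np.array(c["xyz"])
def ray(cam,px,z):
    c=viewer.camera_info(cam); f=240/np.tan(np.radians(c["vertical_fov"])/2)
    d=rot(c)@np.array([(px[0]-c["cx"])/f,(px[1]-c["cy"])/f,1]); o=np.array(c["xyz"])
    return o+d*(z-o[2])/d[2]
E
python3 - <<'E'
from h import *
o=monitor.get_obs(); print({k:np.round(v,3) for k,v in o.items()}, r.grip_depth)
Z={'bail_bar':.105,'grip_block':.128,'hook_seat':.170,'paddle_top':.107,'shade':0,'stand':0,'control':0}
ims=[]
for cam in('scene','top'):
    im,d=viewer.read_camera(cam); ims.append(im); P=cloud(cam,d)
    print(cam,viewer.camera_info(cam))
    np.savez(cam,im=im,P=P,d=d)
    for t,z in Z.items():
        m=viewer.mark_of(t,cam)[:2]
        print(t,[(np.round(a['position']),round(a['score'],2),np.round(ray(cam,a['position'],z),3)) for a in m])
    for t in('grip_block','shade','stand','control'):
        for a in viewer.trace(t,cam)[:1]:
            q=P[a['pixels']&(d>0)]; print(' tr',t,round(a['score'],2),np.round(a['rect']),np.round([q.min(0),np.median(q,0),q.max(0)],3).tolist() if len(q) else None)
    cv2.imwrite(f'pics/{cam}.png',im[:,:,::-1])
E
```

```text
{'clock': np.float64(0.0), 'joint_positions': array([-1.22 ,  0.412, -0.013,  1.597,  0.006,  1.134, -0.082]), 'joint_vel': array([ 0.   , -0.002,  0.001,  0.   , -0.   , -0.001, -0.001]), 'joint_efforts': array([-1.0000e-03, -6.0064e+01,  6.8200e-01, -2.9941e+01,  1.4000e-02,
        1.1000e-02,  0.0000e+00]), 'ee_pos': array([0.254, 0.571, 0.404]), 'ee_rot': array([-6.530e-01, -3.073e+00,  2.000e-03]), 'contact_force': array([-0.682, -0.298, -0.172]), 'ft_torque': array([-0.03 , -0.038,  0.022]), 'grip_force': np.float64(0.0), 'finger_gap': np.float64(0.085)} 0.1547
scene {'vertical_fov': 52.32010388249354, 'cx': 321.42777518000406, 'cy': 234.5456075935651, 'xyz': array([ 0.33886517, -0.58202987,  0.74114516]), 'rotation': array([-2.35036041,  0.53258966, -0.23040371])}
bail_bar [(array([341., 370.]), 0.64, array([ 0.516, -0.306,  0.105])), (array([241., 182.]), 0.25, array([0.523, 0.131, 0.105]))]
grip_block [(array([344., 360.]), 0.71, array([ 0.52 , -0.304,  0.128]))]
hook_seat [(array([240., 182.]), 0.93, array([0.502, 0.061, 0.17 ])), (array([439., 330.]), 0.45, array([ 0.645,
[... 1313 characters left out ...]
7, array([ 0.673, -0.303,  0.17 ]))]
paddle_top [(array([339., 266.]), 0.56, array([ 0.524, -0.122,  0.107]))]
shade [(array([418., 274.]), 0.59, array([ 0.513, -0.31 ,  0.   ]))]
stand []
control [(array([334., 275.]), 0.79, array([ 0.521, -0.114,  0.   ]))]
 tr grip_block 0.92 [395. 251. 442. 296.] [[0.465, -0.362, -0.006], [0.511, -0.3, 0.039], [0.571, -0.254, 0.154]]
 tr shade 0.9 [397. 252. 441. 292.] [[0.467, -0.36, -0.002], [0.51, -0.301, 0.039], [0.571, -0.257, 0.154]]
 tr stand 0.61 [232. 218. 273. 291.] [[0.475, 0.028, -0.006], [0.601, 0.069, 0.014], [0.665, 0.131, 0.184]]
 tr control 0.89 [302. 217. 354. 284.] [[0.503, -0.16, -0.004], [0.572, -0.103, 0.053], [0.666, -0.051, 0.12]]
```

Run:
```python
from h import *
a=[np.load(c+'.npz') for c in('scene','top')]
im=a[0]['im'];cv2.imwrite('pics/s2.png',cv2.resize(im[130:450,200:480],None,fx=2.1,fy=1.8,interpolation=cv2.INTER_CUBIC)[:,:,::-1])
for s in a:
    P=s['P'].reshape(-1,3)
    def box(lo,hi): return P[np.all((P>lo)&(P<hi),1)]
    def rep(n,q):
        if len(q)<4: print(n,len(q)); return
        w,c=cv2.minAreaRect((q[:,:2]*1000).astype(np.float32))[1:]
        v=np.linalg.svd(q[:,:2]-q[:,:2].mean(0),full_matrices=False)[2][0]
        print(n,len(q),'mean',q.mean(0).round(3),'min',q.min(0).round(3),'max',q.max(0).round(3),'minrect',np.round(w),round(c),'pca deg',np.degrees(np.arctan2(v[1],v[0])).round(1), 'rc',np.round(cv2.minAreaRect((q[:,:2]*1000).astype(np.float32))[0]))
    rep('blocktop',box([.47,-.36,.143],[.57,-.25,.165]))
    rep('bail',box([.45,-.36,.06],[.57,-.25,.112]))
    rep('bowl',box([.45,-.38,.004],[.58,-.23,.04]))
    rep('arm',box([.45,0,.15],[.68,.15,.2]))
    rep('foot',box([.45,-.0,.006],[.72,.15,.03]))
    rep('blower',box([.5,-.0,.035],[.72,.15,.14]))
    rep('pad',box([.48,-.17,.095],[.56,-.07,.112]))
    rep('plate',box([.48,-.2,.003],[.7,0,.02]))
    rep('strip',box([.5,-.2,.11],[.7,0,.125]))
    rep('ctl',box([.48,-.2,.03],[.7,0,.125]))
```

```text
blocktop 168 mean [ 0.518 -0.308  0.148] min [ 0.507 -0.317  0.143] max [ 0.529 -0.298  0.151] minrect [19. 17.] 16 pca deg -168.2 rc [ 518. -307.]
bail 252 mean [ 0.518 -0.311  0.097] min [ 0.508 -0.342  0.061] max [ 0.528 -0.272  0.112] minrect [12. 70.] 13 pca deg -76.9 rc [ 515. -308.]
bowl 1711 mean [ 0.505 -0.329  0.024] min [ 0.453 -0.379  0.004] max [ 0.579 -0.231  0.04 ] minrect [126. 143.] 5 pca deg 146.6 rc [ 522. -307.]
arm 473 mean [0.569 0.075 0.174] min [0.473 0.046 0.15 ] max [0.68  0.15  0.185] minrect [229.  41.] 25 pca deg -157.8 rc [585.  82.]
foot 2038 mean [0.569 0.099 0.016] min [0.45  0.028 0.006] max [0.719 0.15  0.03 ] minrect [268. 122.] 0 pca deg 154.3 rc [584.  89.]
blower 2683 mean [0.669 0.095 0.08 ] min [0.586 0.054 0.035] max [0.72  0.15  0.139] minrect [134.  96.] 1 pca deg -159.9 rc [653. 102.]
pad 594 mean [ 0.531 -0.116  0.106] min [ 0.505 -0.143  0.095] max [ 0.56  -0.07   0.112] minrect [54. 67.] 15 pca deg -104.0 rc [ 532. -106.]
plate 2152 mean [ 0.565 -0.121  0.009] min [ 0.481 -0.2    0.003] max [ 0.7   -0.001  0.02 ] minrect [219. 199.] 0 p
[... 1025 characters left out ...]
79 mean [0.663 0.099 0.077] min [0.586 0.055 0.035] max [0.72  0.15  0.139] minrect [133.  95.] 0 pca deg -165.9 rc [653. 102.]
pad 403 mean [ 0.531 -0.114  0.105] min [ 0.504 -0.142  0.095] max [ 0.56  -0.071  0.112] minrect [53. 68.] 13 pca deg 75.8 rc [ 532. -105.]
plate 1389 mean [ 0.574 -0.104  0.007] min [ 0.48  -0.2    0.003] max [ 0.7  -0.    0.02] minrect [200. 219.] 90 pca deg 174.5 rc [ 590. -100.]
strip 102 mean [ 0.522 -0.108  0.113] min [ 0.505 -0.141  0.11 ] max [ 0.541 -0.058  0.12 ] minrect [85. 32.] 81 pca deg -107.0 rc [522. -99.]
ctl 1676 mean [ 0.585 -0.106  0.076] min [ 0.504 -0.192  0.03 ] max [ 0.7   -0.057  0.12 ] minrect [111. 211.] 75 pca deg 171.2 rc [ 612. -111.]
```

View pics/s2.png

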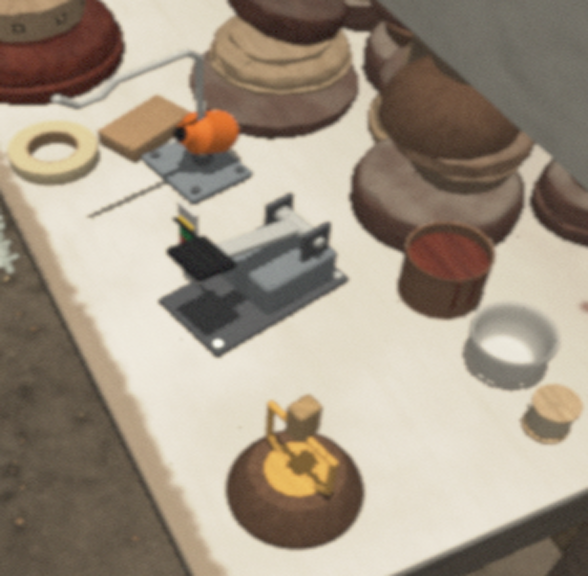

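View pics/top.png

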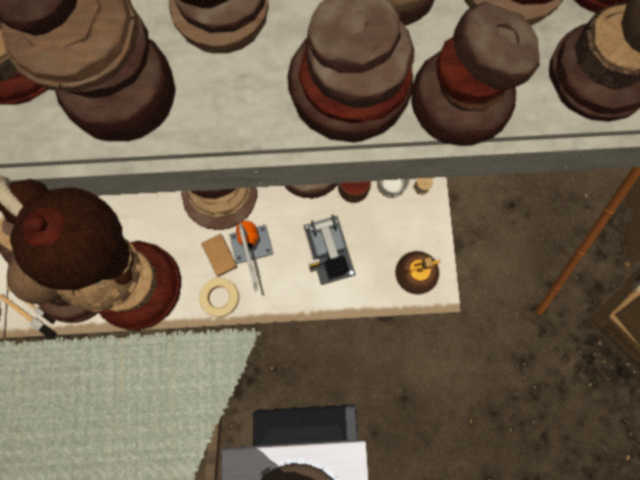

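Run:
```python
from h import *
a=[np.load(c+'.npz') for c in('scene','top')]
P=np.concatenate([s['P'][s['d']>0] for s in a])
def box(lo,hi): return P[np.all((P>lo)&(P<hi),1)]
def line(n,q):
    v=np.linalg.svd(q[:,:2]-np.median(q[:,:2],0),full_matrices=False)[2][0]; v*=np.sign(v[0])
    t=(q[:,:2]-q[:,:2].mean(0))@v
    print(n,len(q),q.mean(0).round(4),np.degrees(np.arctan2(v[1],v[0])).round(1),'end-',(q[:,:2].mean(0)+v*t.min()).round(4),'end+',(q[:,:2].mean(0)+v*t.max()).round(4))
line('arm',box([.45,.02,.16],[.63,.115,.2]))
for x in np.arange(.47,.63,.015):
    q=box([x,.02,.15],[x+.015,.13,.2]); 
    if len(q): print(x.round(3),q.mean(0).round(3),q[:,2].max().round(3))
# corridor heights
for y in np.arange(-.5,.75,.1):
    print(y.round(2),[ (lambda q: round(float(np.percentile(q[:,2],99)),2) if len(q) else None)(box([x,y,-1],[x+.1,y+.1,1.2])) for x in np.arange(.1,.8,.1)])
# control: dark plate edges via trace
im=a[0]['im'];
for c,s in zip(('scene','top'),a):
    p=s['P'];g=s['im'].astype(int)
    m=(g.max(2)<45)&np.all((p>[.48,-.17,.07])&(p<[.57,-.07,.115]),2)
    q=p[m]; print(c,'pad',len(q),q.mean(0).round(4) if len(q) else 0,cv2.minAreaRect((q[:,:2]*1000).astype(np.float32)) if len(q)>4 else 0, q[:,2].max() if len(q) else 0)
```

```text
arm 646 [0.5429 0.0631 0.1746] 12.0 end- [0.4734 0.0484] end+ [0.6181 0.0791]
0.47 [0.479 0.049 0.179] 0.185
0.485 [0.493 0.052 0.168] 0.179
0.5 [0.507 0.055 0.166] 0.171
0.515 [0.523 0.059 0.172] 0.182
0.53 [0.538 0.062 0.178] 0.182
0.545 [0.553 0.065 0.178] 0.181
0.56 [0.567 0.068 0.178] 0.182
0.575 [0.582 0.072 0.178] 0.182
0.59 [0.597 0.075 0.178] 0.183
0.605 [0.612 0.077 0.166] 0.179
-0.5 [-0.79, -0.79, -0.79, -0.0, 0.0, 0.53, 0.66]
-0.4 [-0.79, -0.79, -0.79, 0.04, 0.15, 0.67, 0.67]
-0.3 [-0.79, -0.79, -0.79, 0.04, 0.11, 0.68, 0.68]
-0.2 [0.0, -0.79, -0.79, 0.0, 0.11, 0.64, 0.65]
-0.1 [0.01, -0.79, -0.79, 0.0, 0.12, 0.56, 0.64]
-0.0 [0.01, -0.79, -0.07, 0.18, 0.18, 0.5, 0.56]
0.1 [0.0, -0.05, -0.05, 0.02, 0.03, 0.7, 0.75]
0.2 [-0.04, -0.04, -0.04, 0.57, 0.6, 0.71, 0.75]
0.3 [-0.04, -0.04, -0.04, 0.56, 0.58, 0.53, 0.58]
0.4 [-0.04, 0.3, -0.04, 0.22, 0.25, 0.05, 0.18]
0.5 [-0.04, 0.35, -0.04, 0.21, 0.23, 0.13, 0.05]
0.6 [-0.04, 0.3, -0.04, 0.15, 0.15, 0.1, 0.2]
0.7 [-0.04, -0.04, 0.03, 0.18, 0.16, None, 0.2]
scene pad 268 [ 0.5255 -0.1247  0.1087] ((525.6490478515625, -122.17953491210938), (33.14258575439453, 41.341312408447266), 19.782615661621094) 0.1146759853835333
top pad 323 [ 0.5254 -0.117   0.1072] ((525.65478515625, -113.51008605957031), (37.879878997802734, 50.144874572753906), 13.020079612731934) 0.11448258239416487
```

```bash
cat >> h.py <<'E'
def tgt(x,y,z,deg):
    """grasp point target (world), tool y at world angle deg, tool down"""
    o=monitor.get_obs(); Rm=R.from_rotvec(o['ee_rot']).as_matrix()
    Z=np.array([0,0,-1.]);a=np.radians(deg);Y=np.array([np.cos(a),np.sin(a),0])
    if Y@Rm[:,1]<0:Y=-Y
    T=np.stack([np.cross(Y,Z),Y,Z],1)
    d=Rm.T@(np.array([x,y,z+r.grip_depth])-o['ee_pos'])
    print('shift',d.round(4),'turn',R.from_matrix(Rm.T@T).as_rotvec().round(3),'| grasp now',(o['ee_pos']+Rm[:,2]*r.grip_depth).round(4),'ydir',np.degrees(np.arctan2(Rm[1,1],Rm[0,1])).round(1),'gap',o['finger_gap'].round(3),'t',o['clock'].round(2),'F',o['contact_force'].round(1))
E
python3 - <<'E'
from h import *
a=[np.load(c+'.npz') for c in('scene','top')]
P=np.concatenate([s['P'][s['d']>0] for s in a])
q=P[(P[:,1]>.12)&(P[:,1]<.7)&(P[:,0]>.25)&(P[:,2]>.15)]
print('tower min x',np.percentile(q[:,0],.5),'min y',np.percentile(q[q[:,0]<.6][:,1],.5))
tgt(.27,.33,.25,66)
E
```

```text
tower min x 0.2683633496864445 min y 0.20866058663333795Traceback (most recent call last):
  File "<stdin>", line 6, in <module>
  File "h.py", line 23, in tgt
    print('shift',d.round(4),'turn',R.from_matrix(Rm.T@T).as_rotvec().round(3),'| grasp now',(o['ee_pos']+Rm[:,2]*r.grip_depth).round(4),'ydir',np.degrees(np.arctan2(Rm[1,1],Rm[0,1])).round(1),'gap',o['finger_gap'].round(3),'t',o['clock'].round(2),'F',o['contact_force'].round(1))
                                                                                                                                                                                                       ^^^^^^^^^^^^^^^^^^^^^
AttributeError: 'float' object has no attribute 'round'
```

```bash
sed -i "s/o\['finger_gap'\].round(3)/round(float(o['finger_gap']),4)/; s/o\['clock'\].round(2)/round(float(o['clock']),2)/" h.py
python3 - <<'E'
from h import *
a=[np.load(c+'.npz') for c in('scene','top')]
P=np.concatenate([s['P'][s['d']>0] for s in a])
for y in np.arange(.15,.65,.05):
    q=P[(P[:,1]>y)&(P[:,1]<y+.05)&(P[:,0]>.15)&(P[:,2]>.1)]
    print(y.round(2),[np.percentile(q[q[:,2]>h][:,0],[0,1]).round(2).tolist() for h in(.1,.25,.4) if (q[:,2]>h).any()])
tgt(.25,.33,.25,66)
E
```

```text
0.15 [[0.62, 0.62], [0.62, 0.62], [0.62, 0.62]]
0.2 [[0.46, 0.46], [0.46, 0.46], [0.46, 0.46]]
0.25 [[0.45, 0.45], [0.45, 0.45], [0.45, 0.45]]
0.3 [[0.45, 0.45], [0.45, 0.45], [0.45, 0.46]]
0.35 [[0.45, 0.45], [0.45, 0.45], [0.55, 0.55]]
0.4 [[0.48, 0.48], [0.48, 0.48], [0.65, 0.65]]
0.45 [[0.23, 0.23], [0.23, 0.23]]
0.5 [[0.21, 0.22], [0.21, 0.22]]
0.55 [[0.24, 0.24], [0.24, 0.24]]
0.6 [[0.26, 0.26], [0.26, 0.26]]
shift [-0.0942 -0.2218 -0.    ] turn [0. 0. 0.] | grasp now [0.2542 0.571  0.25  ] ydir 66.0 gap 0.0854 t 1.2 F [-0.4  0.2 -0.9]
```

```bash
python3 -m inch '{"increments":[[-0.094,-0.222,0,0,0,0,1],[-0.094,-0.222,0,0,0,0,1],[-0.094,-0.222,0,0,0,0,1],[-0.094,-0.222,0,0,0,0,1],[-0.094,-0.222,0,0,0,0,1]]}'; python3 -c "
from h import *
tgt(.36,.08,.25,104)"
```

```text
clock: 1.7
ee_pos: [0.2496, 0.3273, 0.4046]
ee_rot: [0.654, 3.073, -0.0]
contact_force: [0.3, 0.7, 0.6]
finger_gap: 0.0854
grip_force: 0.0
shift [-0.2016 -0.1809 -0.    ] turn [-0.     0.    -0.664] | grasp now [0.2496 0.3273 0.2499] ydir 66.0 gap 0.0854 t 1.7 F [0.3 0.7 0.6]
```

```bash
python3 -m inch '{"increments":[[-0.202,-0.181,0,0,0,-0.664,0.6],[-0.202,-0.181,0,0,0,-0.664,0.6],[-0.202,-0.181,0,0,0,-0.664,0.6],[-0.202,-0.181,0,0,0,-0.664,0.6],[-0.202,-0.181,0,0,0,-0.664,0.6]]}'; python3 -c "
from h import *
tgt(.517,-.307,.25,103.7)"
```

```text
clock: 2.2
ee_pos: [0.3359, 0.1402, 0.4052]
ee_rot: [-0.32, 3.124, 0.001]
contact_force: [-0.6, 0.3, -0.7]
finger_gap: 0.0513
grip_force: 0.0
shift [-8.650e-02 -4.747e-01  3.000e-04] turn [ 0.001  0.001 -0.035] | grasp now [0.336  0.1404 0.2505] ydir 101.7 gap 0.0513 t 2.2 F [-0.6  0.3 -0.7]
```

```bash
python3 -m inch '{"increments":[[-0.0865,-0.475,0,0,0,-0.035,0.6],[-0.0865,-0.475,0,0,0,-0.035,0.6],[-0.0865,-0.475,0,0,0,-0.035,0.6],[-0.0865,-0.475,0,0,0,-0.035,0.6],[-0.0865,-0.475,0,0,0,-0.035,0.6]]}'; python3 -c "
from h import *
tgt(.517,-.307,.25,103.7)"
```

```text
clock: 2.7
ee_pos: [0.4284, -0.0923, 0.4054]
ee_rot: [-0.368, 3.118, 0.0]
contact_force: [0.4, 1.0, 0.1]
finger_gap: 0.0514
grip_force: 0.0
shift [-0.0361 -0.2295  0.0008] turn [-0.     0.002 -0.004] | grasp now [ 0.4287 -0.0922  0.2507] ydir 103.5 gap 0.0514 t 2.7 F [0.4 1.  0.1]
```

```bash
python3 -m inch '{"increments":[[-0.036,-0.2295,0,0,0,-0.004,0.6],[-0.036,-0.2295,0,0,0,-0.004,0.6],[-0.036,-0.2295,0,0,0,-0.004,0.6],[-0.036,-0.2295,0,0,0,-0.004,0.6],[-0.036,-0.2295,0,0,0,-0.004,0.6]]}'; python3 -c "
from h import *
tgt(.517,-.307,.136,103.7)
for cam in('scene','top'):
    im,d=viewer.read_camera(cam)
    cv2.imwrite(f'pics/a_{cam}.png',im[:,:,::-1])
    for t,z in(('grip_block',.128),('bail_bar',.105)):
        print(cam,[(round(a['score'],2),ray(cam,a['position'],z).round(4)) for a in viewer.mark_of(t,cam)[:2]])
"; python3 -c "
import cv2;a=cv2.imread('pics/a_scene.png')
cv2.imwrite('pics/a.png',cv2.resize(a[240:480,200:480],None,fx=2.5,fy=2.5))"
```

```text
clock: 3.2
ee_pos: [0.5171, -0.3082, 0.4047]
ee_rot: [-0.372, 3.119, -0.003]
contact_force: [1.5, 1.7, -0.1]
finger_gap: 0.0511
grip_force: 0.0
shift [-0.0002  0.0014  0.114 ] turn [-0.002 -0.    -0.002] | grasp now [ 0.5172 -0.3085  0.25  ] ydir 103.6 gap 0.0511 t 3.2 F [ 1.5  1.7 -0.1]
scene [(0.76, array([ 0.5205, -0.3038,  0.128 ]))]
scene [(0.83, array([ 0.5161, -0.3021,  0.105 ]))]
top []
top []
```

View pics/a.png

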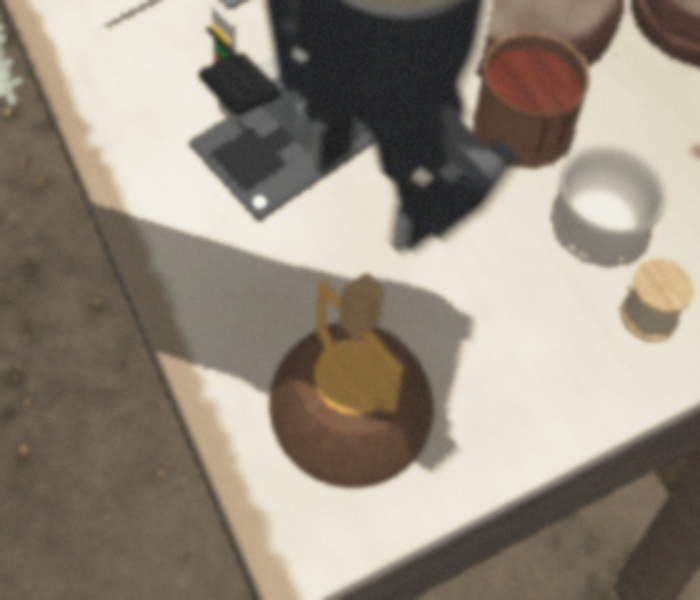

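The gripper is above the shade, with the block at about crop pixel (360,305), which agrees with the measurement. I'll descend and grasp.

```bash
python3 -m inch '{"increments":[[0,0.001,0.04,0,0,0,0.6],[0,0.001,0.08,0,0,0,0.6],[0,0.001,0.114,0,0,0,0.6],[0,0.001,0.114,0,0,0,0.6],[0,0.001,0.114,0,0,0,0.6]]}'; python3 -m inch '{"increments":[[0,0,0,0,0,0,0],[0,0,0,0,0,0,0],[0,0,0,0,0,0,0],[0,0,0,0,0,0,0],[0,0,0,0,0,0,0]]}';  python3 -c "
from h import *
tgt(.517,-.307,.136,103.7)"
```

```text
clock: 4.0
ee_pos: [0.5166, -0.3033, 0.2918]
ee_rot: [-0.376, 3.119, 0.0]
contact_force: [0.1, -0.3, 0.0]
finger_gap: 0.0513
grip_force: 0.0
clock: 4.5
ee_pos: [0.5169, -0.3046, 0.2924]
ee_rot: [-0.373, 3.117, -0.002]
contact_force: [0.6, -2.4, 8.0]
finger_gap: 0.0149
grip_force: 61.9
shift [ 0.0004 -0.0023  0.0017] turn [-0.002  0.003 -0.001] | grasp now [ 0.5173 -0.3048  0.1377] ydir 103.7 gap 0.0149 t 4.5 F [ 0.6 -2.4  8. ]
```

```bash
python3 -m inch '{"increments":[[0,0,-0.02,0,0,0,0],[0,0,-0.05,0,0,0,0],[0,0,-0.09,0,0,0,0],[0,0,-0.13,0,0,0,0],[0,0,-0.15,0,0,0,0]]}'; python3 -c "
from h import *
tgt(.444,.042,.285,102.3)
for cam in('scene','top'):
    im,d=viewer.read_camera(cam);P=cloud(cam,d)
    for a in viewer.trace('shade',cam)[:1]:
        q=P[a['pixels']&(d>0)];print(cam,a['score'],np.percentile(q,[2,50,98],axis=0).round(3).tolist())
    cv2.imwrite(f'pics/b_{cam}.png',cv2.resize(im[240:480,220:540] if cam=='scene' else im[180:360,300:540],None,fx=2,fy=2)[:,:,::-1])
"
```

```text
clock: 5.0
ee_pos: [0.5162, -0.3046, 0.4443]
ee_rot: [-0.373, 3.116, -0.003]
contact_force: [0.2, -1.1, -1.3]
finger_gap: 0.0152
grip_force: 60.6
shift [-0.0116  0.3539  0.0039] turn [-0.002  0.003  0.023] | grasp now [ 0.5167 -0.3048  0.2896] ydir 103.6 gap 0.0152 t 5.0 F [ 0.2 -1.1 -1.3]
scene 0.58 [[0.47, -0.355, 0.158], [0.508, -0.322, 0.193], [0.555, -0.276, 0.286]]
top 0.61 [[0.531, -0.276, 0.161], [0.541, -0.266, 0.168], [0.555, -0.259, 0.178]]
```

View pics/b_scene.png

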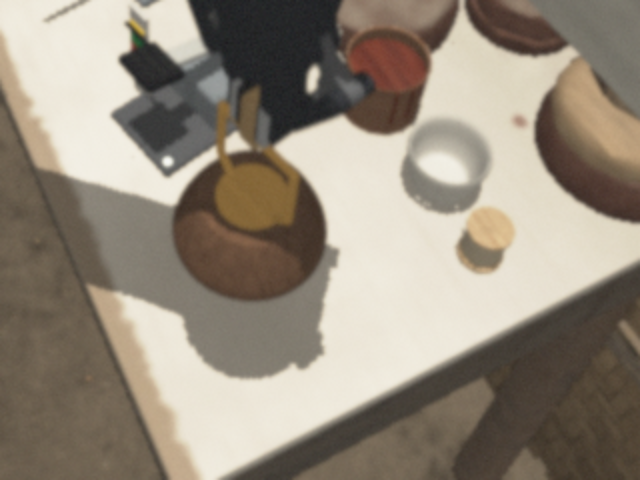

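```bash
python3 -c "
from h import *
tgt(.40,.032,.285,102.3)
"
python3 -m inch '{"increments":[[0.004,0.02,0,0,0,0.005,0],[0.008,0.05,0,0,0,0.01,0],[0.012,0.085,0,0,0,0.02,0],[0.018,0.12,0,0,0,0.023,0],[0.024,0.155,0,-0.002,0.003,0.023,0]]}'
python3 -c "
from h import *
tgt(.40,.032,.285,102.3)
"
```

```text
shift [0.0334 0.3537 0.0009] turn [0.001 0.    0.024] | grasp now [ 0.5161 -0.3036  0.2856] ydir 103.7 gap 0.015 t 5.2 F [-0.3 -0.7 -2.7]
clock: 5.7
ee_pos: [0.4552, -0.1574, 0.4389]
ee_rot: [0.338, -3.117, -0.003]
contact_force: [0.2, 1.4, -1.1]
finger_gap: 0.0152
grip_force: 60.7
shift [ 0.0134  0.1969 -0.0002] turn [ 0.003 -0.006  0.001] | grasp now [ 0.4542 -0.1572  0.2842] ydir 102.4 gap 0.0152 t 5.7 F [ 0.2  1.4 -1.1]
```

```bash
python3 -m inch '{"increments":[[0.003,0.04,0,0,0,0,0],[0.006,0.085,0,0,0,0,0],[0.009,0.13,0,0,0,0,0],[0.012,0.17,0,0,0,0,0],[0.0135,0.197,0,0,0,0,0]]}'
python3 -m inch '{"increments":[[0,0,0.015,0,0,0,0],[0,0,0.03,0,0,0,0],[0,0,0.047,0,0,0,0],[0,0,0.047,0,0,0,0]]}'
python3 -c "
from h import *
tgt(.40,.032,.238,102.3)
for cam in('scene','top'):
    im,d=viewer.read_camera(cam);P=cloud(cam,d)
    for t in('shade','grip_block'):
      for a in viewer.trace(t,cam)[:1]:
        q=P[a['pixels']&(d>0)];print(cam,t,a['score'],np.percentile(q,[2,50,98],axis=0).round(3).tolist())
    for t,z in(('grip_block',.228),('bail_bar',.205),('hook_seat',.17)):
        print(cam,t,[(round(a['score'],2),np.round(a['position']),ray(cam,a['position'],z).round(4)) for a in viewer.mark_of(t,cam)[:2]])
    np.savez('c_'+cam,im=im,P=P,d=d)
    if cam=='scene':cv2.imwrite(f'pics/c_{cam}.png',cv2.resize(im[130:330,160:400],None,fx=3,fy=3)[:,:,::-1])
"
```

```text
clock: 6.2
ee_pos: [0.3992, 0.0331, 0.4398]
ee_rot: [0.342, -3.117, -0.002]
contact_force: [-0.0, -0.3, -2.4]
finger_gap: 0.0148
grip_force: 60.7
clock: 6.6
ee_pos: [0.3994, 0.0306, 0.3914]
ee_rot: [0.338, -3.114, 0.0]
contact_force: [-0.8, 0.3, -1.1]
finger_gap: 0.0151
grip_force: 60.7
shift [-0.0009  0.0012 -0.0013] turn [ 0.001 -0.009  0.001] | grasp now [0.398  0.0304 0.2367] ydir 102.4 gap 0.0151 t 6.6 F [-0.8  0.3 -1.1]
scene grip_block 0.66 [[0.351, -0.021, 0.101], [0.395, 0.005, 0.136], [0.443, 0.061, 0.207]]
scene grip_block [(0.65, array([180., 185.]), array([0.3986, 0.0271, 0.228 ])), (0.17, array([241., 182.]), array([ 0.4866, -0.0063,  0.228 ]))]
scene bail_bar [(0.96, array([180., 196.]), array([0.3938, 0.0286, 0.205 ])), (0.16, array([460., 364.]), array([ 0.6208, -0.403 ,  0.205 ]))]
scene hook_seat [(0.61, array([242., 180.]), array([0.5076, 0.0639, 0.17  ]))]
top shade 0.61 [[0.358, -0.02, 0.109], [0.385, -0.006, 0.133], [0.408, 0.007, 0.155]]
top grip_block 0.52 [[0.51, -0.137, 0.077], [0.551, -0.108, 0.099], [0.631, -0.082, 0.113]]
top grip_block [(0.58, array([392., 186.]), array([ 0.6603, -0.234 ,  0.228 ]))]
top bail_bar []
top hook_seat [(0.88, array([253., 275.]), array([0.5065, 0.0553, 0.17  ]))]
```

View pics/c_scene.png

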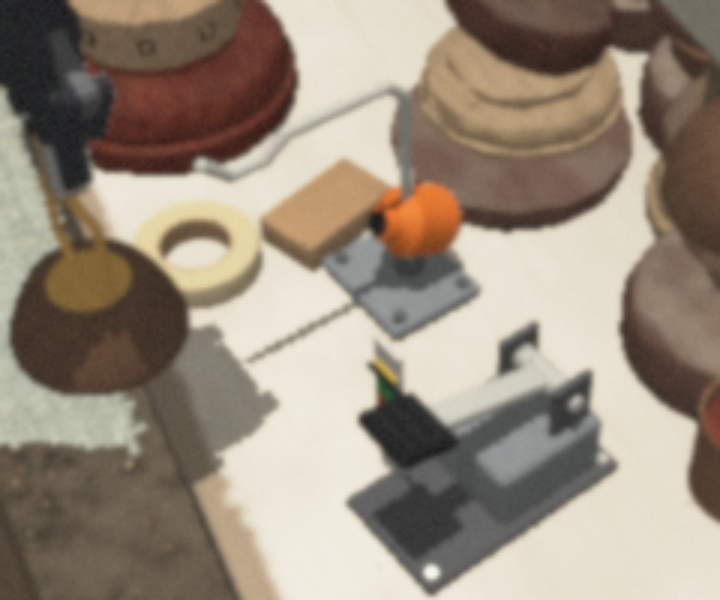

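The shade hangs upright in the gripper at crop (95,310), and the hook tip is in front of it at crop (200,165). I'll go over the tip along the stand's x.

```bash
python3 -c "
from h import *
tgt(.505,.0555,.240,102.3)"
```

```text
shift [-0.1071  0.0022 -0.0005] turn [ 0.002 -0.002  0.001] | grasp now [0.4004 0.0307 0.2397] ydir 102.4 gap 0.015 t 7.2 F [ 0.3 -0.3 -2.5]
```

```bash
python3 -m inch '{"increments":[[-0.02,0.002,0,0,0,0,0],[-0.045,0.002,0,0,0,0,0],[-0.07,0.002,0,0,0,0,0],[-0.09,0.002,0,0,0,0,0],[-0.107,0.002,0,0,0,0,0]]}'
python3 -m inch '{"increments":[[0,0,0,0,0,0,0]]}'
python3 -c "
from h import *
tgt(.505,.0555,.202,102.3)
for cam in('scene','top'):
    im,d=viewer.read_camera(cam);P=cloud(cam,d)
    for t in('shade','grip_block'):
      for a in viewer.trace(t,cam)[:1]:
        q=P[a['pixels']&(d>0)];print(cam,t,a['score'],np.percentile(q,[2,50,98],axis=0).round(3).tolist())
    for t,z in(('grip_block',.228),('bail_bar',.205),('hook_seat',.17)):
        print(cam,t,[(round(a['score'],2),np.round(a['position']),ray(cam,a['position'],z).round(4)) for a in viewer.mark_of(t,cam)[:1]])
    if cam=='scene':cv2.imwrite(f'pics/d_{cam}.png',cv2.resize(im[130:290,180:340],None,fx=3.7,fy=3.7)[:,:,::-1])
"
```

```text
clock: 7.7
ee_pos: [0.5061, 0.0558, 0.3938]
ee_rot: [0.339, -3.12, -0.002]
contact_force: [-0.6, -0.0, -2.4]
finger_gap: 0.015
grip_force: 60.6
clock: 7.8
ee_pos: [0.5065, 0.0561, 0.3937]
ee_rot: [0.339, -3.121, -0.001]
contact_force: [0.0, -0.6, -1.0]
finger_gap: 0.0149
grip_force: 60.7
shift [ 0.0015 -0.0003  0.037 ] turn [ 0.001 -0.002  0.002] | grasp now [0.5061 0.0562 0.239 ] ydir 102.4 gap 0.0149 t 7.8 F [ 0.  -0.6 -1. ]
scene shade 0.65 [[0.46, 0.005, 0.105], [0.5, 0.03, 0.139], [0.547, 0.084, 0.225]]
scene grip_block 0.75 [[0.459, 0.005, 0.105], [0.5, 0.03, 0.138], [0.547, 0.085, 0.222]]
scene grip_block [(0.72, array([242., 152.]), array([0.5136, 0.0651, 0.228 ]))]
scene bail_bar [(0.57, array([238., 170.]), array([0.4998, 0.051 , 0.205 ]))]
scene hook_seat [(0.9, array([241., 183.]), array([0.5036, 0.0563, 0.17  ]))]
top shade 0.76 [[0.454, 0.007, 0.108], [0.484, 0.032, 0.139], [0.523, 0.066, 0.207]]
top grip_block 0.73 [[0.454, 0.005, 0.106], [0.485, 0.032, 0.139], [0.527, 0.066, 0.208]]
top grip_block [(0.58, array([249., 270.]), array([0.5064, 0.0555, 0.228 ]))]
top bail_bar [(0.91, array([250., 275.]), array([0.5009, 0.0572, 0.205 ]))]
top hook_seat [(0.8, array([254., 280.]), array([0.4962, 0.0544, 0.17  ]))]
```

View pics/d_scene.png

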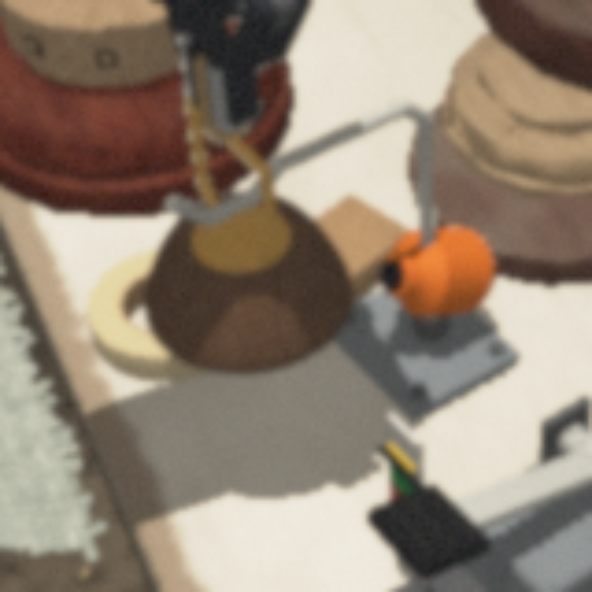

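The hook now passes through the bail, with its tip at crop (175,205) and the arm behind at (280,165). Lowering.

```bash
python3 -m inch '{"increments":[[0.001,0,0.01,0,0,0,0],[0.001,0,0.02,0,0,0,0],[0.001,0,0.028,0,0,0,0],[0.001,0,0.031,0,0,0,0],[0.001,0,0.031,0,0,0,0]]}'; python3 -m inch '{"increments":[[0,0,0.002,0,0,0,0],[0,0,0.004,0,0,0,0],[0,0,0.004,0,0,0,0]]}'
```

```text
clock: 8.9
ee_pos: [0.5037, 0.0551, 0.3622]
ee_rot: [0.337, -3.119, -0.001]
contact_force: [0.7, 0.3, -2.1]
finger_gap: 0.0147
grip_force: 60.6
clock: 9.2
ee_pos: [0.5039, 0.0552, 0.3589]
ee_rot: [0.338, -3.12, -0.002]
contact_force: [0.7, 0.6, -1.2]
finger_gap: 0.015
grip_force: 60.6
```

```bash
for i in 1 2; do python3 -m inch '{"increments":[[0,0,0.001,0,0,0,0],[0,0,0.0015,0,0,0,0],[0,0,0.0015,0,0,0,0]]}' | grep -E 'ee_pos|force'; done
```

```text
ee_pos: [0.5039, 0.0552, 0.3575]
contact_force: [-1.0, -1.5, -1.8]
grip_force: 60.6
ee_pos: [0.504, 0.0551, 0.3564]
contact_force: [-0.7, -0.0, 4.0]
grip_force: 61.7
```

```bash
python3 -m inch '{"increments":[[0,0,0,0,0,0,0.3],[0,0,0,0,0,0,0.5],[0,0,0,0,0,0,0.6],[0,0,0,0,0,0,0.6]]}'; python3 -m inch '{"increments":[[0,0,-0.02,0,0,0,0.6],[0,0,-0.05,0,0,0,0.6],[0,0,-0.08,0,0,0,0.6],[0,0,-0.1,0,0,0,0.6],[0,0,-0.1,0,0,0,0.6]]}'
python3 -c "
from h import *
tgt(.45,.0,.3,102.3)
for cam in('scene','top'):
    im,d=viewer.read_camera(cam);P=cloud(cam,d)
    for t in('shade',):
      for a in viewer.trace(t,cam)[:1]:
        q=P[a['pixels']&(d>0)];print(cam,t,a['score'],np.percentile(q,[2,50,98],axis=0).round(3).tolist())
    for t,z in(('grip_block',.193),('bail_bar',.17)):
        print(cam,t,[(round(a['score'],2),np.round(a['position']),ray(cam,a['position'],z).round(4)) for a in viewer.mark_of(t,cam)[:1]])
    if cam=='scene':cv2.imwrite(f'pics/e_{cam}.png',cv2.resize(im[130:290,180:340],None,fx=3.7,fy=3.7)[:,:,::-1])
"
```

```text
clock: 10.2
ee_pos: [0.5039, 0.0552, 0.3559]
ee_rot: [0.338, -3.12, -0.002]
contact_force: [-0.1, 0.5, -0.8]
finger_gap: 0.0515
grip_force: 0.0
clock: 10.7
ee_pos: [0.5049, 0.0548, 0.4586]
ee_rot: [-0.338, 3.122, 0.004]
contact_force: [1.5, 0.8, -0.6]
finger_gap: 0.0511
grip_force: 0.0
shift [ 0.0653 -0.0418  0.0037] turn [0.002 0.002 0.001] | grasp now [0.5051 0.0552 0.3039] ydir 102.4 gap 0.0511 t 10.7 F [ 1.5  0.8 -0.6]
scene shade 0.65 [[0.457, 0.008, 0.068], [0.5, 0.038, 0.105], [0.544, 0.085, 0.212]]
scene grip_block [(0.77, array([241., 170.]), array([0.5076, 0.0636, 0.193 ]))]
scene bail_bar [(0.68, array([240., 183.]), array([0.5006, 0.0572, 0.17  ]))]
top shade 0.78 [[0.454, 0.01, 0.071], [0.492, 0.04, 0.103], [0.536, 0.073, 0.214]]
top grip_block [(0.81, array([250., 277.]), array([0.4991, 0.06  , 0.193 ]))]
top bail_bar [(0.69, array([254., 276.]), array([0.5039, 0.0537, 0.17  ]))]
```

View pics/e_scene.png

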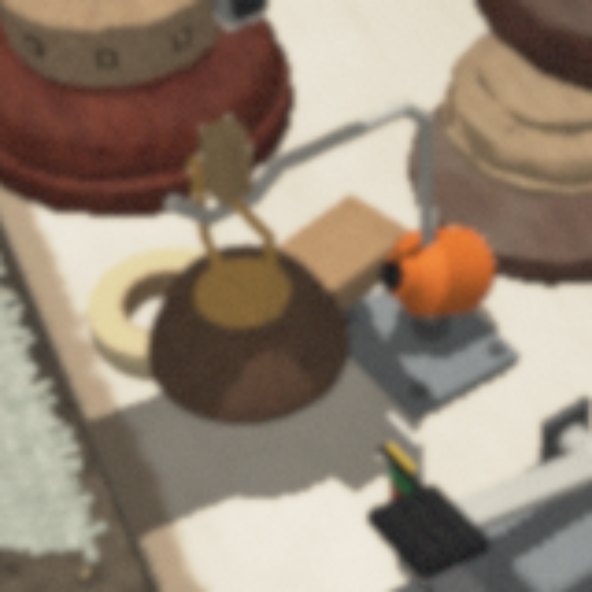

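The shade hangs upright on the hook with the bar in the seat, and the gripper is clear. Next is the paddle. I'll keep the tool's y along the control's x so it stays clear of the strip.

```bash
python3 -c "
from h import *
print(monitor.get_obs()['joint_positions'].round(2))
tgt(.527,-.123,.30,15)
tgt(.527,-.123,.30,60)"
```

```text
[-0.71  0.17  0.59  1.84 -0.1   1.17  1.7 ]
shift [ 0.0157 -0.1789  0.0003] turn [-0.002 -0.004  1.525] | grasp now [0.5034 0.0552 0.3005] ydir 102.4 gap 0.0512 t 11.1 F [-0.1  0.  -0.4]
shift [ 0.0157 -0.1789  0.0003] turn [-0.    -0.005  0.739] | grasp now [0.5034 0.0552 0.3005] ydir 102.4 gap 0.0512 t 11.1 F [-0.1  0.  -0.4]
```

```bash
python3 -m inch '{"increments":[[0.016,-0.179,0,0,0,1.525,0],[0.016,-0.179,0,0,0,1.525,0],[0.016,-0.179,0,0,0,1.525,0],[0.016,-0.179,0,0,0,1.525,0],[0.016,-0.179,0,0,0,1.525,0]]}';python3 -c "
from h import *
print(monitor.get_obs()['joint_positions'].round(2))
tgt(.527,-.123,.30,15)"
```

```text
clock: 11.6
ee_pos: [0.5262, -0.1284, 0.4557]
ee_rot: [-0.849, -3.022, 0.003]
contact_force: [-0.3, -0.9, 0.0]
finger_gap: -0.0002
grip_force: 0.0
[-0.5   0.28  0.82  1.77 -0.21  1.19  1.4 ]
shift [0.0021 0.005  0.001 ] turn [-0.003 -0.001  0.761] | grasp now [ 0.5257 -0.1286  0.301 ] ydir 58.6 gap -0.0002 t 11.6 F [-0.3 -0.9  0. ]
```

```bash
python3 -m inch '{"increments":[[0,0,0,0,0,0.76,0],[0,0,0,0,0,0.76,0],[0,0,0,0,0,0.76,0],[0,0,0,0,0,0.76,0],[0,0,0,0,0,0.76,0]]}';python3 -c "
from h import *
print(monitor.get_obs()['joint_positions'].round(2))
tgt(.527,-.123,.14,15)
P=np.load('c_scene.npz')['P'];im=np.load('c_scene.npz')['im'].astype(int)
for c in('c_scene','c_top'):
    f=np.load(c+'.npz');P=f['P'];g=f['im'].astype(int)
    m=(g.max(2)<50)&np.all((P>[.49,-.17,.085])&(P<[.57,-.07,.12]),2);q=P[m]
    print(c,len(q),np.percentile(q,[2,50,98],axis=0).round(3).tolist())
"
```

```text
clock: 12.1
ee_pos: [0.5268, -0.1232, 0.4553]
ee_rot: [-1.887, -2.507, 0.002]
contact_force: [0.3, -0.0, 0.3]
finger_gap: -0.0002
grip_force: 0.0
[-0.62  0.32  0.98  1.77 -0.28  1.2   0.72]
shift [-0.0002  0.0007  0.1606] turn [-0.003 -0.002  0.018] | grasp now [ 0.5263 -0.123   0.3006] ydir 16.1 gap -0.0002 t 12.1 F [ 0.3 -0.   0.3]
c_scene 366 [[0.51, -0.141, 0.102], [0.526, -0.124, 0.109], [0.545, -0.1, 0.113]]
c_top 329 [[0.507, -0.139, 0.1], [0.526, -0.117, 0.108], [0.544, -0.095, 0.115]]
```

```bash
python3 -m inch '{"increments":[[0,0,0.04,0,0,0,0],[0,0,0.08,0,0,0,0],[0,0,0.12,0,0,0,0],[0,0,0.155,0,0,0,0],[0,0,0.17,0,0,0,0]]}'; python3 -m inch '{"increments":[[0,0,0.01,0,0,0,0],[0,0,0.018,0,0,0,0],[0,0,0.018,0,0,0,0]]}';  python3 -m inch '{"increments":[[0,0,0.008,0,0,0,0],[0,0,0.014,0,0,0,0],[0,0,0.014,0,0,0,0],[0,0,0.014,0,0,0,0]]}'
```

```text
clock: 12.6
ee_pos: [0.5253, -0.1225, 0.2825]
ee_rot: [-1.877, -2.51, 0.006]
contact_force: [-2.2, 0.3, 3.5]
finger_gap: -0.0001
grip_force: 1.6
clock: 12.9
ee_pos: [0.5264, -0.1234, 0.2681]
ee_rot: [-1.88, -2.513, 0.001]
contact_force: [-2.4, -0.2, 5.5]
finger_gap: -0.0001
grip_force: 2.2
clock: 13.3
ee_pos: [0.5265, -0.1236, 0.2551]
ee_rot: [-1.881, -2.514, 0.0]
contact_force: [-3.4, -1.0, 6.2]
finger_gap: -0.0002
grip_force: 3.1
```

```bash
for i in 1 2 3; do python3 -m inch '{"increments":[[0,0,0,0,0,0,0],[0,0,0,0,0,0,0],[0,0,0,0,0,0,0],[0,0,0,0,0,0,0],[0,0,0,0,0,0,0]]}' | grep -E 'ee_pos|contact'; done; python3 -c "
from h import *
im,d=viewer.read_camera('scene');P=cloud('scene',d)
for a in viewer.trace('shade','scene')[:1]:
    q=P[a['pixels']&(d>0)];print(a['score'],np.percentile(q,[2,50,98],axis=0).round(3).tolist())
A=cv2.resize(im[150:310,200:360],None,fx=3.7,fy=3.7)
cv2.imwrite('pics/f.png',A[:,:,::-1])
B=np.load('scene.npz')['im'];z=lambda i:cv2.resize(i[225:275,255:305],None,fx=8,fy=8,interpolation=cv2.INTER_CUBIC)
cv2.imwrite('pics/g.png',np.hstack([z(B),z(im)])[:,:,::-1])"
```

```text
ee_pos: [0.5265, -0.1236, 0.2553]
contact_force: [-4.2, -1.4, 5.5]
ee_pos: [0.5265, -0.1236, 0.2553]
contact_force: [-3.8, -0.9, 6.1]
ee_pos: [0.5265, -0.1236, 0.2553]
contact_force: [-3.1, -1.7, 6.4]
0.62 [[0.457, 0.008, 0.067], [0.498, 0.038, 0.105], [0.536, 0.085, 0.212]]
```

View pics/f.png

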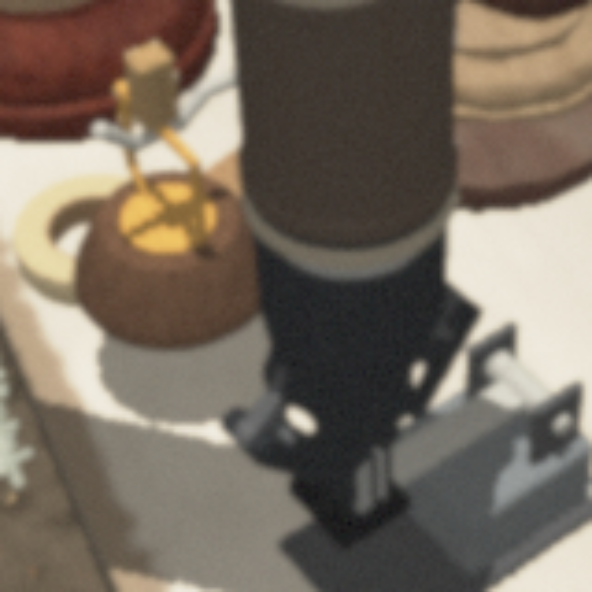

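View pics/g.png

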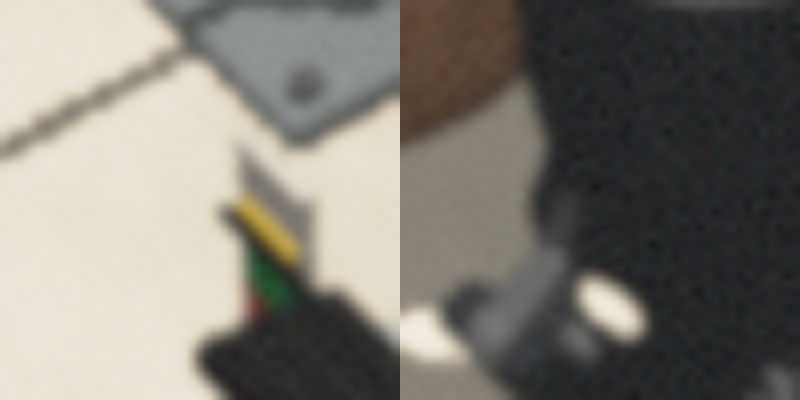

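```bash
python3 -c "
from h import *
def pad(im,P,n):
    q=P[280:302,275:312][(im[280:302,275:312].max(2)<60)]
    q=q[(q[:,2]>.05)&(q[:,2]<.125)]
    c,s=np.cos(.26),np.sin(.26);l=(q[:,:2]-[.526,-.12])@np.array([[c,-s],[s,c]])
    for lo,hi in((-30,-16),(-16,-8),(-8,0),(0,10)):
        k=(l[:,1]*1000>lo)&(l[:,1]*1000<hi)&(abs(l[:,0])<.022)
        print(n,lo,k.sum(),np.percentile(q[k][:,2],[10,50,90]).round(3) if k.any() else '')
im,d=viewer.read_camera('scene');pad(im,cloud('scene',d),'now')
tgt(.527,-.123,.065,15)"
```

```text
now -30 90 [0.077 0.081 0.084]
now -16 94 [0.081 0.083 0.103]
now -8 50 [0.08  0.083 0.097]
now 0 38 [0.08  0.083 0.084]
shift [0.0004 0.0007 0.0356] turn [-0.001 -0.001  0.024] | grasp now [ 0.5263 -0.1235  0.1006] ydir 16.4 gap -0.0003 t 14.95 F [-2.8 -2.1  5.8]
```

Depth puts the visible pad top at 0.083 m, level, with about 6 N on it. That is mid-green (0.225 rad), so I'll hand in.

```bash
python3 -c "
from station import finish_job
print(finish_job())"
```

```text
the job is handed in; nothing more can be done
None
```

The shade hangs free on the hook, and I handed the job in with the arm still pressing the paddle at about 0.225 rad, mid-green; the gripper hid the pointer, so that comes from the pad's height (83 mm) and the push (about 6 N), and no verdict was returned.

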